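# Vane wear check on the bench vacuum pump

### The job

Check the vanes of the small vacuum pump: first swing its lever to the thick middle mark, so that it stands square to the pump's long side, and leave it there. Then take the gauge rod from its cradle by the handle, push it into the slanting guide tube until its collar stops on the rim, and draw it right out again. Finish with the rod still in the gripper, held still and level, its marked flat upward and its tip about 10 cm above the middle of the black disc for reading; leave everything else on the bench where it lies.

Things in the scene. Friction and masses are not known exactly. Their poses are not given: they have to be found in the camera images.
- pump: Grey ribbed pump housing, fixed, 105 mm high; origin on the bench, z up. In its frame the housing spans x -43 to 43, y -20 to 100 mm, its dark base plate x -58 to 58, y -80 to 100 mm; the long side is y. A steel guide tube slants up out of its -y end; on top a lever on a dial of 116 mm diameter points to its -x side (towards the robot).
- guide_tube: Slanting steel tube fixed to the pump, 19 mm outside, bore 14 mm and 95 mm deep, flared to 21 mm bore, 26 mm outside over the last 15 mm at the open upper mouth. Origin: centre of the mouth rim, 140 mm above the bench. +x runs down the bore: in plan the pump's +y, sloping 30 degrees downward; y is level; z is square to the bore, upward.
- vane_lever (a joint): Steel lever on top of the pump, turning about a vertical axis. 0 rad: on the thick middle mark, pointing along the pump's -x. Positive swings the knob towards the pump's +y end (clockwise from above). Travel -0.8 to 1.3, starts at 0.5 to 1.0; stays where left (friction 0.12 N m, 2 N at the knob). Thin marks at -0.6, 0.6, 1.1.
- lever_knob (a point): Middle of the lever's upright black knob, 16 mm diameter and 30 mm long, vertical; this point is 143 mm above the bench and 70 mm from the lever's axis; the knob reaches 17 mm above this point and its 16 mm part reaches 14 mm below it, the lever arm's top lies 23 mm below it.
- lever_pivot (a point): Point on the lever's vertical axis at the height of lever_knob.
- gauge_rod: Loose gauge rod, about 90 g. Origin: centre of the collar's front face; +x along the rod to the tip. Ahead: 9 mm round shank to x = 58 mm, then a blade 9 mm wide (y), 5 mm thick (z) to the tip at x = 85 mm, black cross marks on its +z flat. Behind: brass collar 30 mm diameter, x = -8 to 0. Lies level in the cradle, marks up, axis 50 mm above the bench. Seated: collar face on the tube's rim.
- gauge_tip (a point): Tip end of the gauge rod's blade, 85 mm in front of the collar face.
- gauge_handle (a point): Grip point on the axis of the rod's grey flat handle, 42 mm behind the collar face (rod x = -42 mm). The handle is 14 mm wide (rod y), 22 mm high (rod z) and runs from x = -88 to -8 mm.
- gauge_cradle: Cradle fixed to the bench: aluminium base 180 x 46 x 8 mm, two black posts open at the top: a notch 12 mm wide under the shank (x = 40 to 50 mm, 56 mm high) and a rest under the handle's end (x = -86 to -74 mm, 46 mm high, 34 mm wide). Origin on the bench under the rod's origin, +x as the rod points. The rod lifts straight up out of it.
- black_disc: Flat black disc, 106 mm diameter, 6 mm thick, fixed on the bench; origin at the centre of its underside. Dark ground for reading the gauge.
- battery_a: Bystander, loose, leave alone: black flat battery pack 80 x 42 x 9 mm. Origin at its underside's centre.
- driver_red: Bystander, loose, leave alone: small red-handled screwdriver 139 mm long, 12 mm thick. Origin at its underside's centre.
- tweezers_black: Bystander, loose, leave alone: black tweezers 124 mm long, 9 mm high. Origin at its underside's centre.
- side_cutters: Bystander, loose, leave alone: red-handled side cutters 112 x 45 x 11 mm. Origin at its underside's centre.
- usb_stick: Bystander, loose, leave alone: green memory stick 50 x 17 x 8 mm. Origin at its underside's centre.
- phone_frame: Bystander, loose, leave alone: phone with a tan frame, 138 x 68 x 8 mm. Origin at its underside's centre.

How it is judged:
By the outcome, as a careful person would: the job done as asked, in the order asked, and still so for the second after the job is handed in, while the arm keeps its last pose, push and grip.
It also fails if it takes over 64 s, if anything falls off the work surface, if the arm or the gripper's body presses on something with over 40 N, if the wrist force passes 120 N, or if a joint passes its speed limit or range.

### The arm

A 6-joint arm with a two-finger parallel gripper is mounted at the origin on a cart in front of the work surface, level with it; the furniture and walls round the work are solid. World frame = base frame: x ahead of the robot, y to its left, z up, the work surface at z = 0. Lengths are in m, angles in degrees, forces in N, time in s.
With the tool pointing down it reaches from about 0.25 to 0.725 m from the base axis. Payload 9.7 kg.
Tool frame: the origin (TCP) lies between the finger pads; the fingertips stand 25 mm ahead of it and the grasp point (between the pads) lies 6 mm ahead of it; z points along the fingers, y is the line along which they close (so a half turn about z gives the same grasp; the last joint's range is limited). The gripper opens to 85 mm and grips with 20 to 120 N. Pads are 22 mm wide; open, the fingers measure 114 mm over their backs; the gripper's body (76 mm by 85 mm) begins 54 mm behind the grasp point. The pads swing forward as they close: fully open they stand 13 mm farther back than shut.
Start: joints at [69.041, 4.979, 10.078, 95.1, 0, 90], TCP at [0.197, 0.514, 0.256] pointing down, gripper open.
Joint ranges: [-179.16, 179.16], [-48.56, 103.87], [-65.8, 70.77], [-126.05, 130.52], [-82.76, 87.17], [-180, 180]. Speed limits (degrees/s): [127.2, 127.2, 147.25, 180, 180, 180].

### API

Orientations are given as [roll, pitch, yaw] about the fixed x, y, z axes, in that order (R = Rz(yaw) Ry(pitch) Rx(roll)).
In Python, from workcell import bot gives the robot as it stands.
- The arm moves only by the shell command python3 drive.py 'ROWS' [FORCE]. ROWS is rows parted by semicolons, their numbers by spaces, 1 to 5 of them, each of 5 numbers: dx, dy, dz in m, then a turn about the tool's z in degrees, then the finger opening in m; each row is the pose to reach, as a shift and turn from the pose commanded when the command began, along the tool's axes at that moment; what a row does not reach only later rows make up. A row lasts 1/12 s, in which the tool goes at most 0.0417 m and 7.16 degrees, less where a joint would pass 70% of its speed; a pose out of reach is approached as far as the arm can. The fingers move at their own pace and stop on an object; FORCE is the grip in N (left out, the last holds). Time passes only in rows, so rows that do not move let the fingers close. It prints the time, the measured TCP pose, the force, the opening and the grip force at its end.
- bot.get_obs(): the state, without advancing time (a new reading comes with each control period).
- bot.camera(name): name is "side" or "top" or "wrist"; returns the picture (400x640x3 uint8, blue, green, red); there is no depth.
- bot.camera_info(name): a dict with "mtx" (3x3 intrinsics, pixels), "extrinsics" (4x4, takes a point from camera to world coordinates). Camera axes: x right, y down, z forward; pixel columns grow to the right and rows downward; lengths in m; the calibration is good to about 2 mm. A picture is of the moment at which its call begins: read the wrist's pose just before it. camera_info takes no time and is no camera call; for the wrist camera it gives the pose at the moment of the call.
- bot.job_done(): hands the job in; it is judged then, once.
The state is a dict: "time": time; "q": joint angles; "qd": joint speeds; "joint_efforts": joint torques, N m; "ee_pos": TCP position; "tcp_rot": TCP orientation; "wrist_force": force on the tool from outside, world axes, zero at the start; "torque": the same for the moment, N m; "opening": finger opening in m; "grasp_force": force on a finger pad.
Only numpy, scipy, OpenCV 4.12 (cv2) and the standard library are available. Lean on these libraries where they do the work, as an engineer would, in place of code of your own. Each camera call takes 0.05 s, during which the arm holds its last target. There are 200 camera calls.

## Working session

There is one attempt and no reset: what is moved stays moved. The work goes in short steps, Python scripts to look and compute and a shell command to move; the robot and the scene stay as the last step left them, time stands still between calls to the robot, and variables do not carry over. Pictures are saved under pics/ and viewed, at most 10 in all, crops included, and the job is handed in when it is done.

```bash
ls; mkdir -p pics
python3 - <<'E'
from workcell import bot
import cv2
for n in("top","side"):
    i=bot.camera(n);cv2.imwrite(f"pics/{n}0.png",i);c=bot.camera_info(n);print(n,c["mtx"],c["extrinsics"])
o=bot.get_obs();print(o)
E
```

```text
drive.py
pics
workcell.py
top [[413.23459973   0.         317.39810894]
 [  0.         413.23459973 199.52258102]
 [  0.           0.           1.        ]] [[ 0.02788694 -0.9955571   0.08993545  0.46095798]
 [-0.99958427 -0.02711417  0.00980302 -0.03418561]
 [-0.00732094 -0.09017144 -0.99589935  1.13353704]
 [ 0.          0.          0.          1.        ]]
side [[472.94737898   0.         322.48673047]
 [  0.         472.94737898 192.05735979]
 [  0.           0.           1.        ]] [[ 0.99447783  0.07797382 -0.07024195  0.63758186]
 [ 0.10252964 -0.57903795  0.808828   -1.0464966 ]
 [ 0.02239466 -0.81156339 -0.58383503  0.86435764]
 [ 0.          0.          0.          1.        ]]
{'time': 0.1, 'q': array([ 6.90411615e+01,  5.00837361e+00,  1.00399410e+01,  9.51000849e+01,
       -1.31005305e-03,  9.00015331e+01]), 'qd': array([-0.01490247, -0.01432341,  0.01499759, -0.26181945, -0.07664516,
        0.01334055]), 'joint_efforts': array([ 4.71939729e-04, -5.21561193e+01,  4.65654194e+01,  1.59636576e-02,
        3.90667765e-05,  8.93286170e-06]), 'ee_pos': array([0.19667693, 0.51344654, 0.25565836]), 'tcp_rot': array([-1.79931482e+02,  1.31188546e-03,  1.59039630e+02]), 'wrist_force': array([ 0.18211029,  0.37629667, -0.52575827]), 'torque': array([ 0.00971454, -0.0168478 , -0.00573912]), 'grasp_force': 0.0, 'opening': 0.08530797366942526}
```
View pics/top0.png

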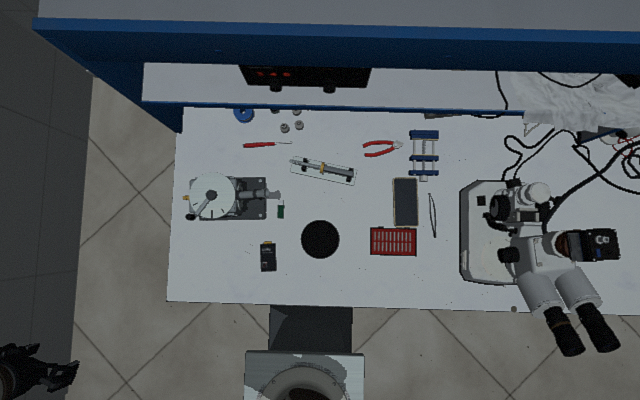

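View pics/side0.png

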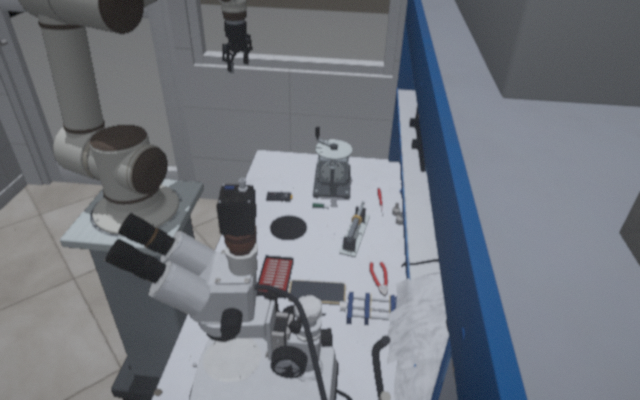

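The top view shows the pump at about (225,197) with its tube pointing right and the knob near (190,216). The rod is at (322,169), the disc at (320,239). In the side view the pump is at (333,170) and the rod at (355,230). I'll zoom in on both.

Run:
```python
import cv2,numpy as np
a=cv2.imread("pics/top0.png")[130:270,170:370]
cv2.imwrite("pics/topz.png",cv2.resize(a,None,fx=4,fy=4,interpolation=cv2.INTER_CUBIC))
```

Create h.py:
```python
import numpy as np,cv2
from workcell import bot
def ray(ci,u,v):
    E=np.array(ci["extrinsics"]);d=np.linalg.inv(ci["mtx"])@[u,v,1];return E[:3,3],E[:3,:3]@d
def onz(ci,u,v,z):
    o,d=ray(ci,u,v);return o+d*(z-o[2])/d[2]
def proj(ci,p):
    E=np.linalg.inv(ci["extrinsics"]);c=E[:3,:3]@p+E[:3,3];c=ci["mtx"]@c;return c[:2]/c[2]
```

```text
(no output)
```

View pics/topz.png

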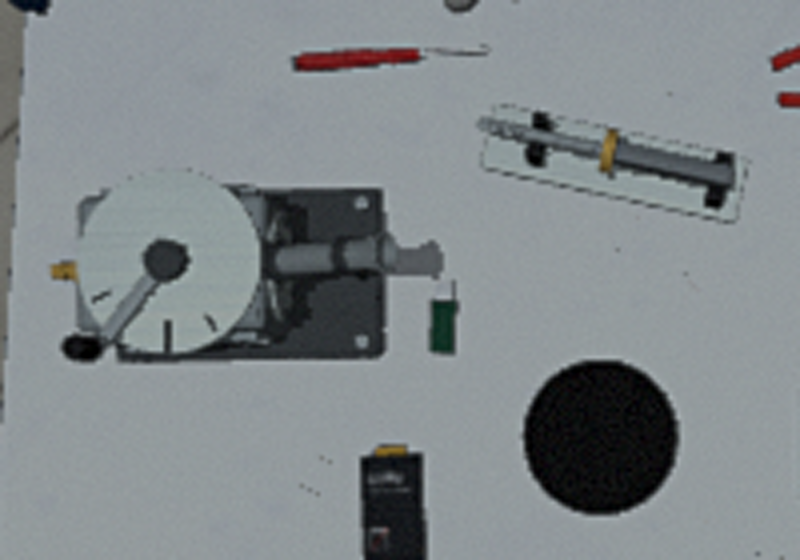

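The zoom shows the pump hub at crop (165,260), the knob at (82,347) and the thick mark at (168,335). The tube mouth is at about (440,260). The rod runs from its tip at (480,122) to its handle end at (735,177), and the disc centre is at (601,437). Next I'll triangulate rough positions and then look closer with the wrist camera.

Run:
```python
from h import *
T=bot.camera_info("top")
f=lambda U,V,z:onz(T,(U+.5)/4-.5+170,(V+.5)/4-.5+130,z).round(4)
print("hub",f(165,260,.13));print("knobtop",f(76,347,.16),f(90,347,.13))
print("mouth",f(440,260,.14));print("platecorn",f(382,190,.008),f(384,357,.008))
print("tip",f(480,123,.05),"rear",f(735,172,.061),"collar",f(608,152,.055));print("disc",f(601,437,.006))
print("thickmark",f(168,320,.115),f(167,350,.115))
W=bot.camera_info("wrist");o=bot.get_obs();E=W["extrinsics"];print(W["mtx"],E,o["ee_pos"],o["tcp_rot"])
```

```text
hub [0.5565 0.2365 0.13  ]
knobtop [0.5006 0.2784 0.16  ] [0.5021 0.2795 0.13  ]
mouth [0.5601 0.0672 0.14  ]
platecorn [0.6205 0.1224 0.008 ] [0.5058 0.1165 0.008 ]
tip [0.6612 0.0532 0.05  ] rear [ 0.6311 -0.1159  0.061 ] collar [ 0.6431 -0.0324  0.055 ]
disc [ 0.4557 -0.0328  0.006 ]
thickmark [0.5207 0.2367 0.115 ] [0.5022 0.2364 0.115 ]
[[323.74548467   0.         315.57077514]
 [  0.         323.74548467 200.29337692]
 [  0.           0.           1.        ]] [[ 0.35812932  0.90101314  0.244783    0.13476583]
 [ 0.93367002 -0.34506346 -0.09587227  0.53695728]
 [-0.00191651  0.26288122 -0.9648263   0.37393767]
 [ 0.          0.          0.          1.        ]] [0.19667693 0.51344654 0.25565836] [-1.79931482e+02  1.31188546e-03  1.59039630e+02]
```

```bash
cat > go.py <<'E'
import sys,numpy as np
from scipy.spatial.transform import Rotation as R
from h import bot
x,y,z,yaw=map(float,sys.argv[1:5]);o=bot.get_obs()
r=R.from_euler("xyz",[180,0,o["tcp_rot"][2]],degrees=True)
d=r.inv().apply(np.array([x,y,z])-o["ee_pos"])
t=(o["tcp_rot"][2]-yaw+180)%360-180
print("move",d.round(4),"turn",round(t,2),"rows",round(np.linalg.norm(d)/.0417,1),"t",o["time"])
E
python3 drive.py '-0.035 -0.014 -0.007 -5 0.05;-0.07 -0.028 -0.014 -10 0.05;-0.105 -0.042 -0.021 -15 0.05;-0.14 -0.056 -0.028 -20 0.05;-0.175 -0.07 -0.035 -21 0.05'
python3 go.py .47 .26 .33 180
```

```text
time: 0.52
ee_pos: [0.336, 0.3842, 0.2913]
tcp_rot: [-180.0, -0.0, -179.6]
wrist_force: [0.2, 1.0, 0.2]
opening: 0.05
grasp_force: 0.0
move [-0.1332 -0.1251 -0.0387] turn 0.37 rows 4.5 t 0.5167
```

```bash
python3 drive.py '-0.03 -0.028 -0.009 0 0.05;-0.06 -0.056 -0.018 0 0.05;-0.09 -0.084 -0.027 0 0.05;-0.12 -0.112 -0.036 0 0.05;-0.133 -0.125 -0.039 0 0.05'
python3 drive.py '0 0 0 0 0.05'
python3 - <<'E'
from h import *
import pickle
W=bot.camera_info("wrist");i=bot.camera("wrist");cv2.imwrite("pics/w1.png",i);pickle.dump(W,open("w1.pkl","wb"))
print(bot.get_obs()["ee_pos"])
E
```

```text
time: 0.93
ee_pos: [0.4707, 0.2578, 0.3308]
tcp_rot: [-180.0, 0.1, 179.9]
wrist_force: [-0.6, 0.8, 0.5]
opening: 0.0495
grasp_force: 0.0
time: 1.02
ee_pos: [0.4708, 0.258, 0.3303]
tcp_rot: [-180.0, 0.0, 179.8]
wrist_force: [0.1, 0.6, 0.0]
opening: 0.0501
grasp_force: 0.0
[0.469491   0.25930788 0.3299484 ]
```

View pics/w1.png

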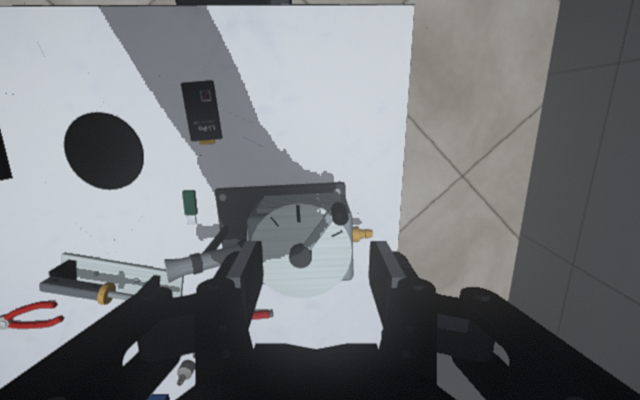

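The wrist view shows the knob at (339,212), hub at (301,256) and thick mark at (298,213). The tube mouth is at about (167,269), the near plate edge runs (217,189)-(344,182), and the collar is at (105,293).

Run:
```python
from h import *
import pickle
W=pickle.load(open("w1.pkl","rb"));T=bot.camera_info("top")
i=cv2.imread("pics/w1.png")
g=i[160:300,150:360];cv2.imwrite("pics/w1z.png",cv2.resize(g,None,fx=3.8,fy=3.8,interpolation=cv2.INTER_CUBIC))
f=lambda u,v,z:onz(W,u,v,z).round(4)
print("knob",f(339,210,.16),"hub",f(301,256,.13),"mark",f(298,207,.115),f(298,220,.115),"mouth",f(167,269,.14),"plate",f(217,189,.008),f(344,182,.008))
# blue/dark disc centroids
for n,c,im in(("w",W,i),("t",T,cv2.imread("pics/top0.png"))):
    m=(im.max(2)<45).astype(np.uint8);k,l,s,ce=cv2.connectedComponentsWithStats(m)
    for j in range(1,k):
        if abs(s[j,2]/s[j,3]-1)<.2 and s[j,4]>800: print(n,"disc",ce[j],onz(c,*ce[j],.006).round(4),s[j,4])
```

```text
knob [0.4926 0.279  0.16  ] hub [0.553  0.2413 0.13  ] mark [0.5028 0.2382 0.115 ] [0.5175 0.2379 0.115 ] mouth [0.5627 0.101  0.14  ] plate [0.5077 0.1192 0.008 ] [0.4984 0.2965 0.008 ]
w disc [ 99.31766821 147.56111967] [ 0.4498 -0.0364  0.006 ] 3894
t disc [319.6529148  238.89686099] [ 0.4556 -0.0322  0.006 ] 1115
t disc [597.21769912 328.26548673] [ 0.2403 -0.7744  0.006 ] 1130
t disc [563.43744292 331.92511416] [ 0.2282 -0.685   0.006 ] 1095
```

View pics/w1z.png

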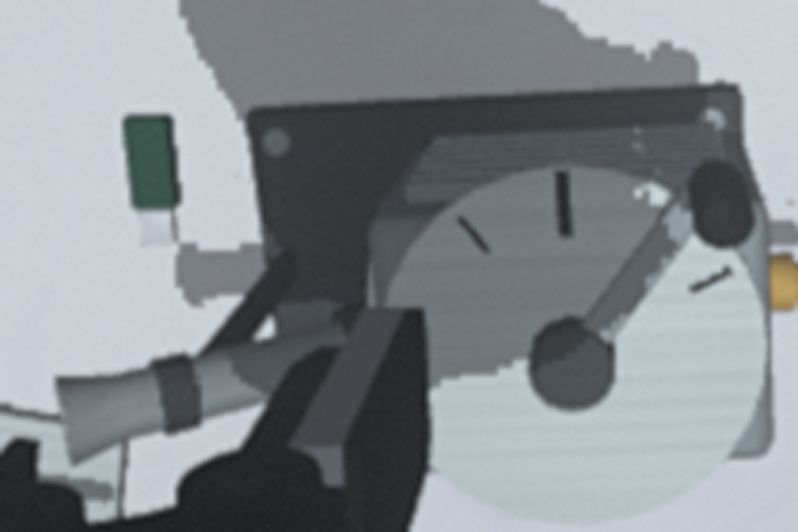

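The true mouth end is at crop (63,420), i.e. about (166.7,270.5) full-frame. The grey shape in the top view was its shadow. The knob top is at about (340,218), so the knob is near (0.501,0.279), the pivot near (0.556,0.239), and the pump yaw is about 3°.

```bash
python3 go.py .501 .279 .153 180
```

```text
move [-0.0315  0.0198  0.1769] turn -0.15 rows 4.3 t 1.0667
```

```bash
python3 drive.py '-0.025 0.015 0.03 0 0.05;-0.031 0.02 0.06 0 0.05;-0.031 0.02 0.1 0 0.05;-0.031 0.02 0.14 0 0.05;-0.031 0.02 0.177 0 0.05' 20
python3 drive.py '0 0 0 0 0.0;0 0 0 0 0.0;0 0 0 0 0.0;0 0 0 0 0.0;0 0 0 0 0.0'
```

```text
time: 1.48
ee_pos: [0.4978, 0.2815, 0.1505]
tcp_rot: [-180.0, -0.1, -179.9]
wrist_force: [0.7, 0.1, 0.5]
opening: 0.0503
grasp_force: 0.0
time: 1.9
ee_pos: [0.4994, 0.2816, 0.1556]
tcp_rot: [179.9, 0.1, -179.9]
wrist_force: [-5.1, 2.0, 0.5]
opening: 0.0153
grasp_force: 23.6
```

```bash
python3 drive.py '0.007 -0.012 0 0 0;0.0115 -0.025 0 0 0;0.0135 -0.0355 0 0 0;0.0137 -0.046 0 0 0;0.0137 -0.046 0 0 0'
python3 drive.py '0 0 0 0 0;0 0 0 0 0'; python3 drive.py '0 0 0 0 0.05;0 0 0 0 0.05;0 0 0 0 0.05;0 0 0 0 0.05'
python3 drive.py '0 0 -0.04 0 0.05;0 0 -0.08 0 0.05;0.02 0 -0.12 0 0.05;0.03 0 -0.14 0 0.05;0.03 0 -0.14 0 0.05'
python3 - <<'E'
from h import *
import pickle
W=bot.camera_info("wrist");i=bot.camera("wrist");cv2.imwrite("pics/w2.png",i);pickle.dump(W,open("w2.pkl","wb"))
cv2.imwrite("pics/w2z.png",cv2.resize(i[150:330,150:390],None,fx=3.3,fy=3.3,interpolation=cv2.INTER_CUBIC));cv2.imwrite("pics/t2.png",bot.camera("top"))
E
```

```text
time: 2.32
ee_pos: [0.4855, 0.2343, 0.1555]
tcp_rot: [179.9, 0.1, -180.0]
wrist_force: [-8.0, -0.7, 4.1]
opening: 0.0151
grasp_force: 24.4
time: 2.48
ee_pos: [0.4854, 0.2348, 0.1555]
tcp_rot: [180.0, 0.1, -180.0]
wrist_force: [-7.2, -2.0, 5.3]
opening: 0.0149
grasp_force: 24.5
time: 2.82
ee_pos: [0.486, 0.235, 0.1539]
tcp_rot: [180.0, 0.1, -180.0]
wrist_force: [-1.3, 0.2, 0.1]
opening: 0.0497
grasp_force: 0.0
time: 3.23
ee_pos: [0.4552, 0.2352, 0.2996]
tcp_rot: [179.8, 0.4, -179.9]
wrist_force: [-0.1, 0.9, 0.0]
opening: 0.0497
grasp_force: 0.0
```

View pics/w2z.png

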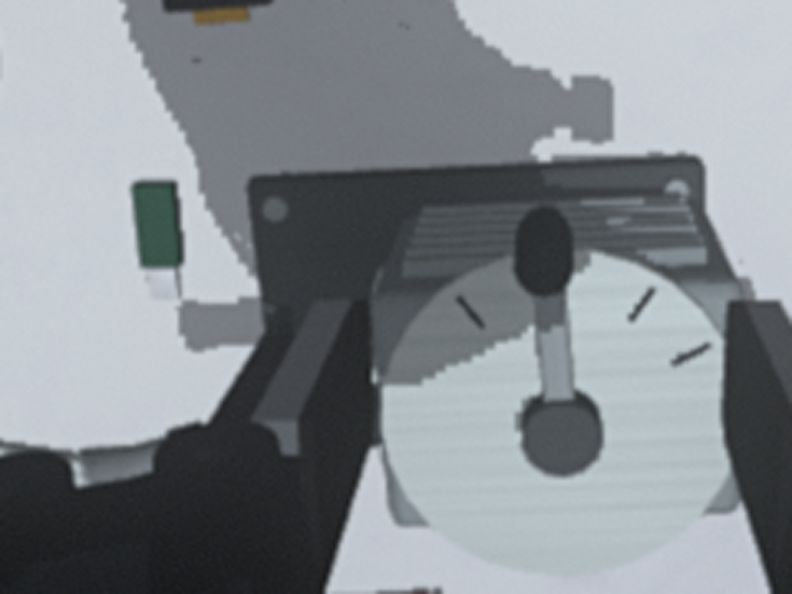

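The lever now covers the thick mark. The thin marks ±0.6 are at crop (470,311) and (642,304), the hub top is at (562,432) and the knob is at about (545,255). I'll check the angle numerically.

Run:
```python
from h import *
import pickle
W=pickle.load(open("w2.pkl","rb"))
f=lambda U,V,z:onz(W,(U+.5)/3.3-.5+150,(V+.5)/3.3-.5+150,z)
an=lambda d:np.degrees(np.arctan2(-d[1],-d[0])) # angle of direction about z rel -x
e=f(697,157,.008)-f(250,178,.008);print("pump yaw",np.degrees(np.arctan2(-e[0],e[1])))
print("arm",an(f(551,300,.12)-f(557,390,.12)))
for zh in(.125,.13,.135):
  h=f(562,430,zh);k=f(546,262,.16);print(zh,h.round(4),k.round(4),an(k-h),np.linalg.norm((k-h)[:2]))
m1,m2=[(f(*a,.115)+f(*b,.115))/2 for a,b in(((458,295),(483,327)),((655,288),(630,320)))]
e=m2-m1;print("marks chord yaw",np.degrees(np.arctan2(-e[0],e[1])),m1,m2,np.linalg.norm(e))
mid=(m1+m2)/2;e/=np.linalg.norm(e);n=np.array([e[1],-e[0],0]);c=mid+n*np.linalg.norm(m2-m1)/2/np.tan(.6)
print("pivot from marks",c.round(4),"pred knob",(c-.07*n).round(4))
```

```text
pump yaw 2.7711731031715283
arm 3.6342170774435174
0.125 [0.5532 0.2398 0.125 ] [0.4854 0.2348 0.16  ] 4.2020122302571 0.06805115443346597
0.13 [0.5504 0.2397 0.13  ] [0.4854 0.2348 0.16  ] 4.299769223661038 0.0652255636302036
0.135 [0.5476 0.2396 0.135 ] [0.4854 0.2348 0.16  ] 4.406379122495617 0.062400179897577714
marks chord yaw 2.4631588203397703 [0.51834845 0.21188452 0.115     ] [0.51609208 0.26433775 0.115     ] 0.05250173554333286
pivot from marks [0.5556 0.2398 0.115 ] pred knob [0.4856 0.2368 0.115 ]
```

```bash
python3 drive.py '-0.02 -0.03 0 7 0.05;-0.04 -0.06 0 14 0.05;-0.06 -0.09 0 21 0.05;-0.08 -0.12 0 28 0.05;-0.1 -0.15 0 35 0.05'; python3 drive.py '0 0 0 7 0.05;0 0 0 14 0.05;0 0 0 21 0.05;0 0 0 28 0.05;0 0 0 35 0.05'; python3 go.py .639 -.0718 .25 80
```

```text
time: 3.75
ee_pos: [0.5564, 0.0831, 0.2915]
tcp_rot: [-179.9, -0.1, 144.7]
wrist_force: [0.6, 0.2, -0.7]
opening: 0.0501
grasp_force: 0.0
time: 4.17
ee_pos: [0.5558, 0.0844, 0.2913]
tcp_rot: [-179.9, -0.0, 109.7]
wrist_force: [0.3, -0.2, -0.8]
opening: 0.05
grasp_force: 0.0
move [-0.1751  0.0258  0.0413] turn 29.66 rows 4.4 t 4.1667
```

```bash
python3 drive.py '-0.035 0.005 0.008 6 0.05;-0.07 0.01 0.016 12 0.05;-0.105 0.015 0.024 18 0.05;-0.14 0.02 0.032 24 0.05;-0.175 0.026 0.041 29.7 0.05'; python3 drive.py '0 0 0 0 0.05;0 0 0 0 0.05'
python3 - <<'E'
from h import *
import pickle
W=bot.camera_info("wrist");i=bot.camera("wrist");cv2.imwrite("pics/w3.png",i);pickle.dump(W,open("w3.pkl","wb"))
h=cv2.cvtColor(i,cv2.COLOR_BGR2HSV);m=cv2.inRange(h,(15,110,60),(35,255,255))
k,l,s,ce=cv2.connectedComponentsWithStats(m)
for j in range(1,k):
    if s[j,4]>60: print(s[j],ce[j],onz(W,*ce[j],.05))
E
```

```text
time: 4.58
ee_pos: [0.6405, -0.0725, 0.2501]
tcp_rot: [-179.9, 0.0, 80.0]
wrist_force: [0.5, 0.3, 0.5]
opening: 0.0501
grasp_force: 0.0
time: 4.75
ee_pos: [0.6401, -0.0726, 0.2487]
tcp_rot: [-179.7, 0.0, 80.2]
wrist_force: [-0.9, 1.2, 0.3]
opening: 0.0501
grasp_force: 0.0
[540   3   9  20  83] [543.02409639  13.93975904] [0.86026748 0.03990385 0.05      ]
[ 87  19  15  24 158] [93.94936709 30.02531646] [0.46798852 0.09556309 0.05      ]
[302 137  23   8 144] [313.5        140.71527778] [ 0.64390485 -0.03360494  0.05      ]
```

View pics/w3.png

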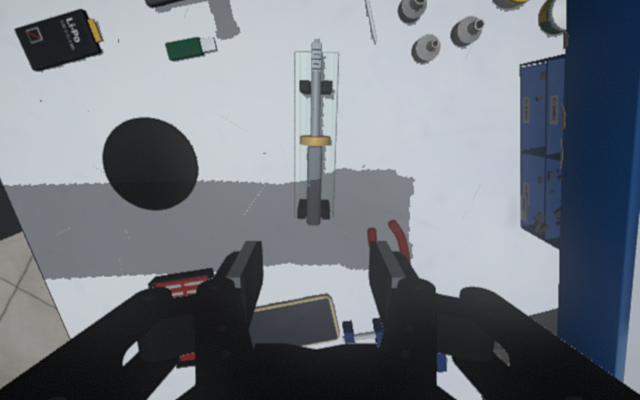

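The rod is near the image centre: tip (317,40), collar (315,141), handle end (314,222). The disc is at about (151,163).

```bash
python3 - <<'E'
from h import *
import pickle
W=pickle.load(open("w3.pkl","rb"));f=lambda *a:onz(W,*a)
t=f(317,40,.0525);r=f(314,222,.061);c=f(315,141,.06);d=t-r;print(t,c,r,np.linalg.norm(d[:2]),np.degrees(np.arctan2(d[1],d[0])))
d[2]=0;d/=np.linalg.norm(d);print("grip",t-.127*d,"disc",f(151,163,.006))
E
python3 go.py .639 -.0730 .056 80
```

```text
[0.66223943 0.05291072 0.0525    ] [ 0.64551586 -0.03327344  0.06      ] [ 0.63087382 -0.11170361  0.061     ] 0.1675758930102331 79.21217478843343
grip [ 0.63846852 -0.07184481  0.0525    ] disc [ 0.4583626  -0.03050196  0.006     ]
move [-0.0018 -0.0006  0.1941] turn 0.31 rows 4.7 t 4.8
```

```bash
python3 drive.py '-0.001 0 0.04 0.5 0.05;-0.001 0 0.08 0.5 0.05;-0.001 0 0.12 0.5 0.05;-0.001 0 0.16 0.5 0.05;-0.001 0 0.194 0.5 0.05' 20;python3 drive.py '0 0 0 0 0.05;0 0 0 0 0.0;0 0 0 0 0.0;0 0 0 0 0.0;0 0 0 0 0.0';python3 drive.py '0 0 0 0 0;0 0 0 0 0.0'
```

```text
time: 5.22
ee_pos: [0.6387, -0.0702, 0.0558]
tcp_rot: [-179.9, -0.0, 80.0]
wrist_force: [1.0, -0.4, -0.5]
opening: 0.0503
grasp_force: 0.0
time: 5.63
ee_pos: [0.6397, -0.0711, 0.0617]
tcp_rot: [180.0, -0.0, 79.9]
wrist_force: [-11.7, 4.0, 8.6]
opening: 0.0134
grasp_force: 22.8
time: 5.8
ee_pos: [0.6397, -0.0711, 0.0617]
tcp_rot: [179.9, -0.1, 79.9]
wrist_force: [-10.2, 3.4, 7.0]
opening: 0.0137
grasp_force: 22.7
```

```bash
python3 drive.py '0 0 -0.025 0 0;0 0 -0.05 0 0;0 0 -0.075 0 0;0 0 -0.1 0 0;0 0 -0.1 0 0';python3 go.py .571 -.056 .156 92.8
```

```text
time: 6.22
ee_pos: [0.6423, -0.0719, 0.1672]
tcp_rot: [179.3, -0.0, 79.9]
wrist_force: [1.2, -0.1, -0.3]
opening: 0.0137
grasp_force: 20.8
move [ 0.003  -0.073   0.0112] turn -12.94 rows 1.8 t 6.2167
```

```bash
python3 drive.py '0 -0.03 0.005 -6 0;0.003 -0.06 0.011 -12 0;0.003 -0.073 0.011 -12.9 0;0.003 -0.073 0.011 -12.9 0;0.003 -0.073 0.011 -12.9 0'
python3 - <<'E'
from h import *
import pickle
W=bot.camera_info("wrist");i=bot.camera("wrist");cv2.imwrite("pics/w4.png",i);pickle.dump(W,open("w4.pkl","wb"))
S=bot.camera("side");cv2.imwrite("pics/s4.png",S)
a=i[0:260,180:460];b=cv2.resize(S[140:270,270:410],(280,260),interpolation=cv2.INTER_CUBIC)
cv2.imwrite("pics/c4.png",cv2.resize(np.hstack([a,b]),None,fx=1.42,fy=1.42,interpolation=cv2.INTER_CUBIC));print(bot.get_obs()["ee_pos"])
E
```

```text
time: 6.63
ee_pos: [0.569, -0.0558, 0.1494]
tcp_rot: [179.8, 0.0, 92.7]
wrist_force: [0.4, 0.3, -1.6]
opening: 0.0135
grasp_force: 20.8
[ 0.56959011 -0.05597842  0.14861981]
```

View pics/c4.png

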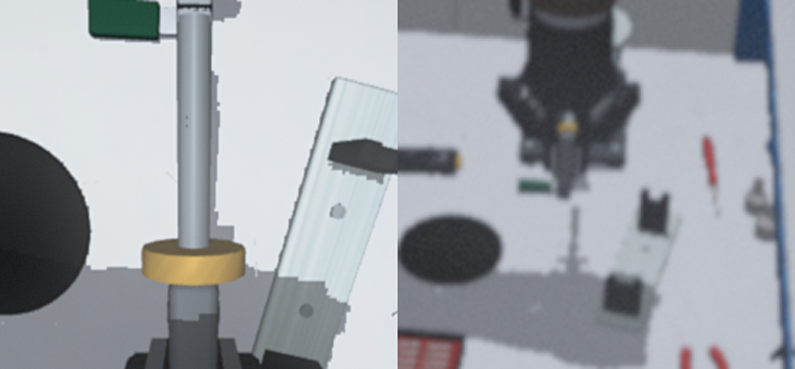

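The left half shows the rod straight in the grip, with the collar at about (317,172) in full-frame pixels; the tip is cut off at the top edge. The mouth isn't visible from here, so I'll lift and shift to look at it.

```bash
python3 drive.py '0.02 -0.01 -0.03 0 0;0.04 -0.02 -0.06 0 0;0.06 -0.04 -0.09 0 0;0.06 -0.04 -0.12 0 0;0.06 -0.04 -0.12 0 0';python3 drive.py '0 0 0 0 0;0 0 0 0 0'
python3 - <<'E'
from h import *
import pickle
W=bot.camera_info("wrist");i=bot.camera("wrist");cv2.imwrite("pics/w5.png",i);pickle.dump(W,open("w5.pkl","wb"))
print(bot.get_obs()["ee_pos"]);print(proj(W,np.array([.5635,.101,.14])))
cv2.imwrite("pics/c5.png",cv2.resize(i[0:200,220:480],None,fx=3,fy=3,interpolation=cv2.INTER_CUBIC))
E
```

```text
time: 7.15
ee_pos: [0.5271, 0.003, 0.2742]
tcp_rot: [179.5, 0.0, 92.8]
wrist_force: [1.4, 0.7, 0.4]
opening: 0.0136
grasp_force: 20.8
time: 7.32
ee_pos: [0.5264, 0.002, 0.2668]
tcp_rot: [-180.0, 0.0, 92.7]
wrist_force: [-0.0, -0.4, -0.8]
opening: 0.0137
grasp_force: 20.8
[0.52610417 0.00191238 0.26604119]
[374.73974828  66.13591909]
```

View pics/c5.png

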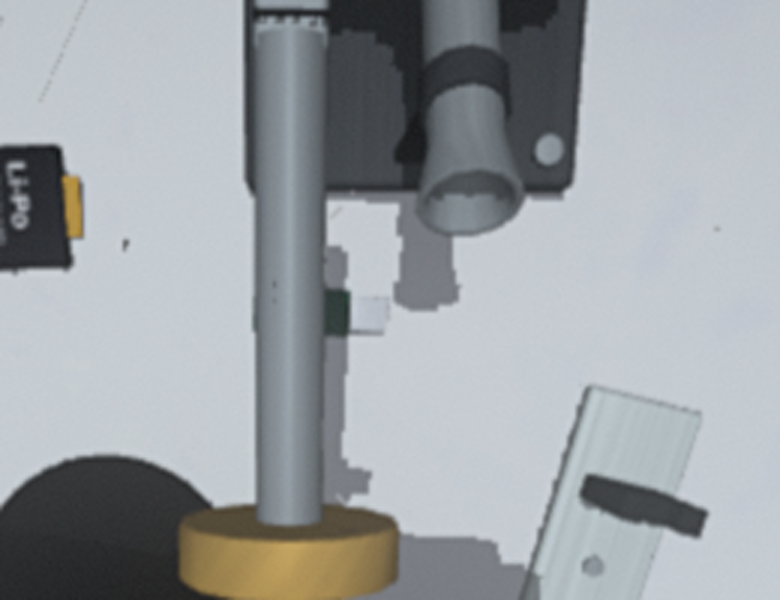

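The mouth ellipse is centred at crop (470,204), i.e. full-frame (376.5,67.5). The shank runs from (291.5,40) to (289.5,500) in the crop, with the collar front at about v=515.

Run:
```python
from h import *
import pickle
W=pickle.load(open("w5.pkl","rb"));g=lambda U,V,z:onz(W,(U+.5)/3-.5+220,(V+.5)/3-.5,z)
print("mouth",g(470,204,.14))
for V,a,b in((40,255,328),(500,257,322)):
    p=g((a+b)/2,V,.26);w=np.linalg.norm(g(a,V,.26)-g(b,V,.26));print(p,w,"z by width",)
    h=W["extrinsics"][2,3]-.26;print("z est",W["extrinsics"][2,3]-h*.009/w)
print(g(289,520,.26))
```

```text
mouth [0.56471831 0.10005054 0.14      ]
[0.52239193 0.10106809 0.26      ] 0.00841131412743174 z by width
z est 0.2512483946725447
[0.52469717 0.04769492 0.26      ] 0.008434868026062402 z by width
z est 0.25162201554438735
[0.52475683 0.04506448 0.26      ]
```

The measured mouth is at (0.5645,0.1003,0.14), and the rod axis sits about 12 mm below the TCP. The tool can't tilt, so the tube mouth will pivot the rod in the light grip. First I'll retreat to the pre-entry pose.

```bash
python3 go.py .571 -.0465 .1497 92.8
```

```text
move [-0.0505  0.0426  0.1163] turn -0.09 rows 3.2 t 7.3667
```

```bash
python3 drive.py '-0.035 0.02 0 0 0;-0.05 0.042 0.03 0 0;-0.05 0.0425 0.07 0 0;-0.05 0.0425 0.105 0 0;-0.05 0.0425 0.116 0 0'; python3 drive.py '0 0 0 0 0;0 0 0 0 0;0 0 0 0 0'
python3 - <<'E'
from h import *
o=bot.get_obs();print(o["ee_pos"],o["q"].round(1),o["wrist_force"])
i=bot.camera("wrist");cv2.imwrite("pics/w6.png",i)
E
python3 go.py .571 -.0465 .1497 92.8
```

```text
time: 7.78
ee_pos: [0.5681, -0.0463, 0.1436]
tcp_rot: [-179.4, -0.1, 92.7]
wrist_force: [-1.3, -0.3, -1.9]
opening: 0.0135
grasp_force: 20.8
time: 8.03
ee_pos: [0.5714, -0.0458, 0.1537]
tcp_rot: [179.8, 0.0, 92.7]
wrist_force: [0.5, -0.2, -0.8]
opening: 0.0136
grasp_force: 20.8
[ 0.57139803 -0.04575203  0.15370282] [-4.6  7.2  1.1 83.8  0.  82.7] [ 0.5398999  -0.2406035  -0.75352611]
move [-0.0008 -0.0006  0.0042] turn -0.05 rows 0.1 t 8.0833
```

```bash
python3 drive.py '0 0 0.004 0 0;0.01 0 0.004 0 0;0.02 0 0.004 0 0;0.028 0 0.004 0 0;0.034 0 0.004 0 0'; python3 drive.py '0 0 0 0 0;0 0 0 0 0'
```

```text
time: 8.5
ee_pos: [0.5689, -0.0103, 0.1476]
tcp_rot: [180.0, -0.0, 92.8]
wrist_force: [0.8, -0.5, -1.3]
opening: 0.0136
grasp_force: 20.8
time: 8.67
ee_pos: [0.5689, -0.0111, 0.1474]
tcp_rot: [180.0, 0.0, 92.8]
wrist_force: [-0.1, -0.0, -1.9]
opening: 0.0137
grasp_force: 20.8
```

```bash
python3 drive.py '0 0 -0.008 0 0;0.001 0 -0.016 0 0;0.002 0 -0.024 0 0;0.002 0 -0.024 0 0'
python3 - <<'E'
from h import *
S=bot.camera("side");T=bot.camera("top");cv2.imwrite("pics/s7.png",S);cv2.imwrite("pics/t7.png",T)
i=bot.camera("wrist")[0:260,180:460];cv2.imwrite("pics/c7.png",cv2.resize(i,None,fx=2.2,fy=2.2,interpolation=cv2.INTER_CUBIC))
E
```

```text
time: 9.0
ee_pos: [0.5694, -0.01, 0.1737]
tcp_rot: [179.9, 0.0, 92.7]
wrist_force: [-0.5, -0.5, -1.4]
opening: 0.0136
grasp_force: 20.6
```

View pics/c7.png

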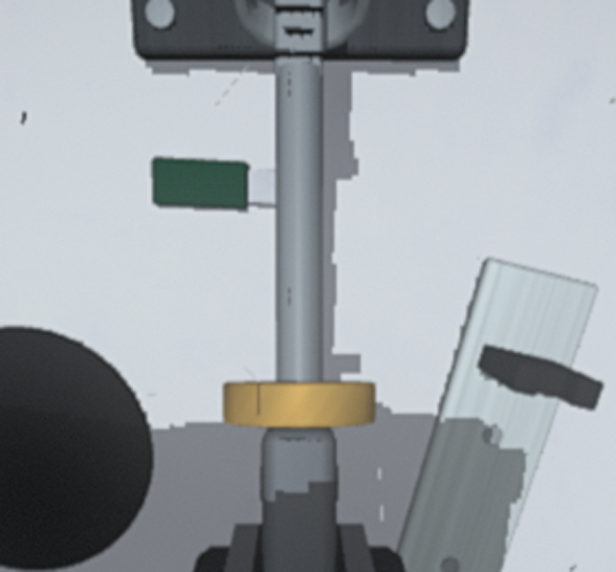

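The blade is inside the mouth, laterally centred (rod u≈300, mouth about 233-370 in the crop), and the rod is pitching down with the lift. I'll carry on round the arc.

```bash
python3 drive.py '0.003 0 -0.01 0 0;0.006 0 -0.02 0 0;0.009 0 -0.03 0 0;0.015 0 -0.04 0 0;0.015 0 -0.041 0 0'; python3 drive.py '0 0 0 0 0;0 0 0 0 0'
cat > tilt.py <<'E'
from h import *
# rod pitch from brass collar outline (30 mm dia) and shank edges
W=bot.camera_info("wrist");o=bot.get_obs();i=bot.camera("wrist")
m=cv2.inRange(cv2.cvtColor(i,cv2.COLOR_BGR2HSV),(15,90,50),(35,255,255));m[:, :230]=0;m[:,400:]=0
k,l,s,ce=cv2.connectedComponentsWithStats(m);j=1+np.argmax(s[1:,4]);x0,y0,w,h,_=s[j];print("collar box",s[j])
g=cv2.GaussianBlur(cv2.cvtColor(i,cv2.COLOR_BGR2GRAY),(3,3),0).astype(float)
for v in range(max(y0-5,3),2,-20):
    r=np.gradient(g[v-2:v+3,295:340].mean(0));a,b=np.argsort(-abs(r))[:2];print(v,sorted((295+a,295+b)),end=" ")
print(o["ee_pos"],o["wrist_force"])
cv2.imwrite("pics/tilt_%.2f.png"%o["time"],i)
E
python3 tilt.py
```

```text
time: 9.57
ee_pos: [0.5687, 0.0062, 0.2151]
tcp_rot: [179.8, -0.0, 92.8]
wrist_force: [0.8, -0.2, -1.4]
opening: 0.0136
grasp_force: 20.7
time: 9.73
ee_pos: [0.5681, 0.0056, 0.2123]
tcp_rot: [180.0, -0.0, 92.8]
wrist_force: [-0.3, -0.6, -0.7]
opening: 0.0133
grasp_force: 20.9
collar box [ 285  174   61   30 1341]
169 [np.int64(306), np.int64(307)] 149 [np.int64(306), np.int64(307)] 129 [np.int64(306), np.int64(307)] 109 [np.int64(296), np.int64(297)] 89 [np.int64(306), np.int64(307)] 69 [np.int64(336), np.int64(337)] 49 [np.int64(307), np.int64(308)] 29 [np.int64(301), np.int64(302)] 9 [np.int64(328), np.int64(337)] [0.56813045 0.00556218 0.2123181 ] [-0.31727483 -0.60676238 -0.66770028]
```

```bash
cat > tilt2.py <<'E'
import sys
from h import *
W=bot.camera_info("wrist");o=bot.get_obs();u,v=map(float,sys.argv[1:3])
G=o["ee_pos"]-[0,0,.0117]
O,d=ray(W,u,v);d/=np.linalg.norm(d);b=d@(O-G);c=(O-G)@(O-G)-.038**2;D=b*b-c
for t in((-b-D**.5),(-b+D**.5)) if D>0 else (-b,):
    p=O+t*d-G;print("collar rel",p.round(4),"pitch",np.degrees(np.arctan2(-p[2],np.hypot(*p[:2]))),"D",D)
E
python3 tilt2.py 315.5 189
```

```text
collar rel [-0.0016  0.0372  0.0075] pitch -11.389523399153541 D 0.0002520965169394464
collar rel [-0.0013  0.0299 -0.0234] pitch 38.00578477201066 D 0.0002520965169394464
```

```bash
python3 drive.py '0.004 0 0.004 0 0;0.008 0 0.008 0 0;0.012 0 0.0115 0 0;0.012 0 0.0115 0 0'; python3 drive.py '0.006 0 0.0035 0 0;0.012 0 0.007 0 0;0.018 0 0.0105 0 0;0.018 0 0.0105 0 0';python3 tilt.py | grep -v "^1"
```

```text
time: 10.12
ee_pos: [0.5671, 0.018, 0.1994]
tcp_rot: [-179.9, -0.0, 92.8]
wrist_force: [-0.2, -0.6, -1.6]
opening: 0.0135
grasp_force: 20.8
time: 10.45
ee_pos: [0.5663, 0.0363, 0.1893]
tcp_rot: [-179.9, -0.0, 92.8]
wrist_force: [-0.1, -0.0, 0.1]
opening: 0.0136
grasp_force: 20.9
collar box [ 285  174   61   30 1341]
```

```bash
python3 drive.py '0.008 0 0.0046 0 0;0.016 0 0.0092 0 0;0.022 0 0.0127 0 0;0.026 0 0.015 0 0;0.028 0 0.0162 0 0'; python3 drive.py '0.002 0 0.0011 0 0;0.002 0 0.0011 0 0';python3 tilt.py | grep -v "^1"
```

```text
time: 10.92
ee_pos: [0.5651, 0.0639, 0.1735]
tcp_rot: [-180.0, -0.0, 92.8]
wrist_force: [-0.6, 0.4, -0.5]
opening: 0.0135
grasp_force: 20.9
time: 11.08
ee_pos: [0.5652, 0.0655, 0.1728]
tcp_rot: [-180.0, -0.0, 92.8]
wrist_force: [-0.8, -0.5, -1.5]
opening: 0.0135
grasp_force: 20.9
collar box [ 286  174   60   30 1362]
```

```bash
python3 drive.py '0.002 0 0.0012 0 0;0.004 0 0.0023 0 0;0.004 0 0.0023 0 0';python3 drive.py '0.002 0 0.0012 0 0;0.004 0 0.0023 0 0;0.004 0 0.0023 0 0'
```

```text
time: 11.38
ee_pos: [0.5653, 0.0665, 0.1726]
tcp_rot: [179.9, 0.3, 92.6]
wrist_force: [-2.5, -16.0, 10.8]
opening: 0.0134
grasp_force: 22.4
time: 11.63
ee_pos: [0.5653, 0.0691, 0.1714]
tcp_rot: [179.8, 0.5, 92.5]
wrist_force: [-6.0, -23.9, 18.1]
opening: 0.0138
grasp_force: 23.2
```

The collar stopped on the rim: 30 N along the axis, right at the seated position. Now I'll draw the rod out along the axis.

```bash
python3 drive.py '-0.006 0 -0.0035 0 0;-0.015 0 -0.0087 0 0;-0.025 0 -0.0144 0 0;-0.035 0 -0.0202 0 0;-0.045 0 -0.026 0 0';python3 drive.py '-0.012 0 -0.007 0 0;-0.024 0 -0.0139 0 0;-0.036 0 -0.0208 0 0;-0.05 0 -0.0289 0 0;-0.065 0 -0.0375 0 0';python3 drive.py '-0.02 0 -0.01 0 0;-0.04 0 -0.02 0 0;-0.04 0 -0.02 0 0';python3 tilt.py | grep -v "^1"
python3 - <<'E'
from h import *
T=bot.camera("top");cv2.imwrite("pics/t8.png",T)
E
python3 go.py .6395 -.0711 .19 79.8
```

```text
time: 12.05
ee_pos: [0.5671, 0.0272, 0.1949]
tcp_rot: [-180.0, -0.0, 92.7]
wrist_force: [0.1, -0.9, -1.0]
opening: 0.0139
grasp_force: 20.6
time: 12.47
ee_pos: [0.5701, -0.0381, 0.2326]
tcp_rot: [-180.0, -0.0, 92.7]
wrist_force: [-0.3, 0.5, -0.2]
opening: 0.0131
grasp_force: 20.6
time: 12.72
ee_pos: [0.5725, -0.0803, 0.2543]
tcp_rot: [179.8, 0.1, 92.6]
wrist_force: [0.6, 0.1, -0.1]
opening: 0.0133
grasp_force: 20.6
collar box [ 285  180   62   29 1335]
move [0.0037 0.0676 0.0624] turn 12.84 rows 2.2 t 12.8167
```

```bash
python3 drive.py '0 0.03 0.015 6 0;0.002 0.06 0.03 12 0;0.0037 0.0676 0.05 12.8 0;0.0037 0.0676 0.062 12.8 0';python3 drive.py '0 0 0 0 0;0 0 0 0 0;0 0 0 0 0';python3 go.py .6397 -.0711 .14 79.9
```

```text
time: 13.15
ee_pos: [0.6404, -0.0687, 0.1861]
tcp_rot: [-179.8, -0.0, 79.9]
wrist_force: [0.6, -0.7, -0.5]
opening: 0.0134
grasp_force: 20.6
time: 13.4
ee_pos: [0.6393, -0.0695, 0.191]
tcp_rot: [179.9, -0.0, 80.0]
wrist_force: [1.1, -0.5, 0.3]
opening: 0.0138
grasp_force: 20.6
move [-0.0015  0.0007  0.051 ] turn 0.07 rows 1.2 t 13.4
```

```bash
python3 drive.py '-0.0015 0.0006 0.02 0 0;-0.0015 0.0006 0.04 0 0;-0.0015 0.0006 0.051 0 0;-0.0015 0.0006 0.051 0 0;-0.0015 0.0006 0.051 0 0';python3 drive.py '0 0 0 0 0;0 0 0 0 0';python3 go.py .6397 -.0711 .09 79.9
python3 - <<'E'
from h import *
i=bot.camera("wrist");cv2.imwrite("pics/w9.png",i);W=bot.camera_info("wrist")
# columns of post tops (dark) and shank near the front post
d=np.array([np.cos(np.radians(79.9)),np.sin(np.radians(79.9))]);n=np.array([d[1],-d[0]])
c=np.array([.6397,-.0711])+d*.087
for k in(-.017,-.006,0,.006,.017):print(k,proj(W,np.array([*(c+n*k),.056])).round(1))
v=int(proj(W,np.array([*c,.056]))[1]);print(v);g=cv2.cvtColor(i,cv2.COLOR_BGR2GRAY)
for r in(v-10,v-5,v,v+5,v+10):
    if r>=0:print(r,g[r,280:360:1])
E
```

```text
time: 13.82
ee_pos: [0.6396, -0.0713, 0.1397]
tcp_rot: [180.0, -0.0, 79.9]
wrist_force: [0.8, -0.8, -0.8]
opening: 0.0136
grasp_force: 20.6
time: 13.98
ee_pos: [0.6403, -0.0714, 0.1406]
tcp_rot: [179.9, -0.0, 79.9]
wrist_force: [0.1, -0.0, -1.1]
opening: 0.0136
grasp_force: 20.6
move [ 0.0002 -0.0006  0.0506] turn 0.04 rows 1.2 t 13.9833
-0.017 [285.   74.7]
-0.006 [303.8  74.7]
0 [314.   74.7]
0.006 [324.2  74.7]
0.017 [343.   74.7]
74
64 [195 188 156 162 188 197 201 195 170 142 131 136 140 141 141 140 140 140
 139 136 136 141 166 188 194 198 189 133 115 127 128 130 129 129 128 130
 130 127 129 128 129 128 124 106 100 112 129 159 168 167 168 169 170 170
 171 173 171 171 175 184 189 190 190 178 146 129 179 196 194 192 192 192
 193 193 192 194 193 194 192 193]
69 [196 186 147 160 186 200 198 157  85  48  49  53  53  52  51  52  51  52
  52  54  52  48  38  38  48  47  64 103 125 129 112  89  79  81  80  80
  79  79  77  81  99 124 127 111  64  41  51  54  53  53  53  53  53  52
  53  51  48  41  92 173 191 191 189 173 148 146 183 195 194 193 193 192
 193 193 194 194 192 193 193 193]
7
[... 285 characters left out ...]
 192 193
 194 193 193 192 192 194 194 193]
79 [198 188 147 158 187 198 196 159  86  52  54  56  58  58  56  58  55  56
  57  55  57  52  45  43  44  50  67 100 113 116 119 123 126 128 130 129
 127 124 121 115 107 101 104 102  67  45  44  47  53  58  55  56  55  54
  55  54  51  49 101 176 192 191 188 163 143 167 190 195 197 195 194 194
 195 193 194 194 195 194 194 193]
84 [197 186 145 155 183 196 200 200 198 181 140  82  45  37  40  42  42  41
  41  40  41  42  43  43  42  41  55  88 103 112 119 123 126 129 131 130
 128 125 120 115 109 102  94  82  58  43  43  42  44  42  44  42  42  44
  40  46  71 102 112 110 128 180 187 159 140 182 196 195 194 195 193 193
 195 194 194 195 194 195 193 195]
```

```bash
python3 drive.py '0 -0.0012 0.008 0 0;0 -0.0012 0.018 0 0;0 -0.0012 0.028 0 0;0 -0.0012 0.034 0 0;0 -0.0012 0.04 0 0';python3 drive.py '0 0 0.006 0 0;0 0 0.012 0 0;0 0 0.012 0 0'; python3 tilt.py | grep -v "^1"
```

```text
time: 14.45
ee_pos: [0.6382, -0.0711, 0.0978]
tcp_rot: [-180.0, -0.0, 79.9]
wrist_force: [-0.0, -0.9, 3.3]
opening: 0.0137
grasp_force: 20.7
time: 14.7
ee_pos: [0.6383, -0.0712, 0.0856]
tcp_rot: [-179.9, -0.0, 79.9]
wrist_force: [1.3, -0.4, 0.9]
opening: 0.0135
grasp_force: 20.4
collar box [ 283  183   66   19 1194]
```

```bash
python3 drive.py '0 0 0.006 0 0;0 0 0.012 0 0;0 0 0.018 0 0;0 0 0.022 0 0;0 0 0.022 0 0';python3 drive.py '0 0 0.002 0 0;0 0 0.002 0 0'; python3 tilt.py | grep -v "^1"
```

```text
time: 15.17
ee_pos: [0.6381, -0.0711, 0.0636]
tcp_rot: [-179.9, -0.0, 79.9]
wrist_force: [0.2, -0.5, 0.5]
opening: 0.0137
grasp_force: 20.4
time: 15.33
ee_pos: [0.6384, -0.0711, 0.0628]
tcp_rot: [-180.0, -0.0, 80.0]
wrist_force: [-0.1, 0.7, 1.3]
opening: 0.0138
grasp_force: 20.6
collar box [ 281  187   70   25 1372]
```

Not seated yet, so I'll press gently until the force rises.

```bash
python3 drive.py '0 0 0.002 0 0;0 0 0.002 0 0';python3 drive.py '0 0 0.002 0 0;0 0 0.002 0 0';python3 drive.py '0 0 0.002 0 0;0 0 0.002 0 0'; python3 tilt.py | grep -v "^1"
```

```text
time: 15.55
ee_pos: [0.6386, -0.0711, 0.0625]
tcp_rot: [179.9, -0.0, 80.0]
wrist_force: [-5.8, -0.1, 10.7]
opening: 0.0135
grasp_force: 22.0
time: 15.72
ee_pos: [0.6386, -0.0711, 0.0624]
tcp_rot: [179.9, -0.0, 79.9]
wrist_force: [-10.7, -0.6, 24.1]
opening: 0.0135
grasp_force: 23.8
time: 15.88
ee_pos: [0.6386, -0.0711, 0.0615]
tcp_rot: [179.8, -0.0, 80.0]
wrist_force: [-14.4, 1.4, 31.9]
opening: 0.014
grasp_force: 25.5
collar box [ 281  188   70   25 1389]
```

Seated level in the cradle again (z 0.062, same as at pickup). I'll firm up the grip, lift, and check level and slip against the earlier level picture w5.

```bash
python3 drive.py '0 0 -0.006 0 0;0 0 -0.006 0 0;0 0 -0.006 0 0' 45; python3 drive.py '0 0 -0.03 0 0;0 0 -0.06 0 0;0 0 -0.09 0 0;0 0 -0.12 0 0;0 0 -0.14 0 0';python3 drive.py '0 0 0 0 0;0 0 0 0 0;0 0 0 0 0'
python3 - <<'E'
from h import *
o=bot.get_obs();i=bot.camera("wrist");cv2.imwrite("pics/w10.png",i)
for n in("w5","w6","w10"):
    a=cv2.imread(f"pics/{n}.png");m=cv2.inRange(cv2.cvtColor(a,cv2.COLOR_BGR2HSV),(15,90,50),(35,255,255));m[:,:230]=0;m[:,400:]=0
    k,l,s,ce=cv2.connectedComponentsWithStats(m);j=1+np.argmax(s[1:,4]);print(n,s[j],ce[j])
    g=cv2.cvtColor(a,cv2.COLOR_BGR2GRAY).astype(int)
    for v in(4,10,14,18,60,110,160):print(v,g[v-1:v+2,296:336].mean(0).astype(int))
E
python3 go.py .4345 -.157 .2 80
```

```text
time: 16.18
ee_pos: [0.6386, -0.071, 0.0627]
tcp_rot: [180.0, -0.0, 80.0]
wrist_force: [0.5, -0.3, -1.3]
opening: 0.013
grasp_force: 44.0
time: 16.6
ee_pos: [0.6388, -0.0711, 0.205]
tcp_rot: [179.9, -0.0, 79.9]
wrist_force: [0.3, 0.3, -0.6]
opening: 0.0132
grasp_force: 44.3
time: 16.85
ee_pos: [0.6383, -0.0711, 0.201]
tcp_rot: [-179.9, 0.0, 79.9]
wrist_force: [-0.1, -0.9, -0.7]
opening: 0.0136
grasp_force: 44.3
w5 [ 280  175   72   26 1500] [314.62333333 188.108     ]
4 [197 197 197 201 189 110  56  58  45  39  50  59  55  62  65  63  54  47
  52  63  66  62  52  51  62  66  67  66  65  58  62  54  42  37  36  36
  37  37  36  37]
10 [197 197 198 202 190 108  53  62  86 123 134 134 134 135 136 136 139 142
 145 150 154 152 145 137 133 130 128 121 119 121 126 124 109  72  44  40
  40  44  57  61]
14 [198 198 199 201 191 109  53  60  84 112 110 112 119 125 129 131 134 138
 143 150 155 151 143 135 131 126 120 114 108 102  97  98 101  75  64  66
  66  66  66  66]
18 [198 198 199 202 190 108  54  62  71  90 102 112 119 125 129 133 135 139
 143 150 155 153 143 135 130 125 121 115 108 103  9
[... 2357 characters left out ...]
 193 122  73  77  84  86  84  86  86  85  85  85
  84  86  84  85  84  84  84  82  83  84  85  82  71  61 117 188 203 201
 200 201 200 199]
60 [207 200 195 199 205 207 204 169 113 102 114 123 130 135 137 141 145 150
 158 162 159 149 140 136 131 125 119 113 108  99  83 112 186 201 200 200
 201 202 203 204]
110 [208 199 195 197 202 204 207 198 141 109 116 126 133 138 141 144 147 153
 159 163 160 152 143 138 134 128 121 117 112 102 100 144 183 151 123 121
 123 124 124 121]
160 [208 203 196 195 199 201 203 200 168 120 112 123 131 137 140 144 147 151
 156 158 156 149 142 138 134 127 121 116 109 100  93 109 122 125 125 125
 124 123 122 122]
move [-0.1202 -0.1854  0.0007] turn -0.06 rows 5.3 t 16.9
```

```bash
python3 drive.py '-0.02 -0.035 0 0 0;-0.04 -0.07 0 0 0;-0.06 -0.105 0 0 0;-0.08 -0.14 0 0 0;-0.1 -0.165 0 0 0';python3 drive.py '0 0 0 0 0;0 0 0 0 0;0 0 0 0 0'; python3 go.py .4358 -.1516 .118 80
```

```text
time: 17.32
ee_pos: [0.4554, -0.1406, 0.201]
tcp_rot: [-179.8, -0.0, 80.0]
wrist_force: [0.5, 0.1, 0.7]
opening: 0.0134
grasp_force: 44.4
time: 17.57
ee_pos: [0.4586, -0.1407, 0.202]
tcp_rot: [-180.0, -0.0, 79.9]
wrist_force: [-0.0, 0.4, -1.3]
opening: 0.0131
grasp_force: 44.5
move [-0.0147 -0.0205  0.084 ] turn -0.09 rows 2.1 t 17.5667
```

```bash
python3 drive.py '-0.01 -0.015 0.02 0 0;-0.0147 -0.0205 0.045 0 0;-0.0147 -0.0205 0.065 0 0;-0.0147 -0.0205 0.08 0 0;-0.0147 -0.0205 0.084 0 0';python3 drive.py '0 0 0 0 0;0 0 0 0 0;0 0 0 0 0;0 0 0 0 0'
python3 - <<'E'
from h import *
W=bot.camera_info("wrist");o=bot.get_obs();i=bot.camera("wrist");cv2.imwrite("pics/w11.png",i);t=bot.camera("top");cv2.imwrite("pics/t11.png",t)
print(o["ee_pos"],o["tcp_rot"],o["time"])
m=(i.max(2)<60).astype(np.uint8);k,l,s,ce=cv2.connectedComponentsWithStats(m)
for j in range(1,k):
    if s[j,4]>800:print(s[j],ce[j])
# expected disc outline in view and rows along the rod column
for p in((.457,-.0315,.006),(.457,-.0315,.106)):print(proj(W,np.array(p)))
g=cv2.cvtColor(i,cv2.COLOR_BGR2GRAY);print(g[0:60:2,316]);print(g[5,230:420:5])
T=bot.camera_info("top");print(proj(T,np.array([.457,-.0315,.106])),proj(T,np.array([.457,-.0315,.006])))
print(cv2.cvtColor(t,cv2.COLOR_BGR2GRAY)[222:256,296:346:2])
E
```

```text
time: 17.98
ee_pos: [0.4352, -0.1508, 0.1155]
tcp_rot: [-179.7, -0.1, 80.0]
wrist_force: [-0.5, 0.0, -1.1]
opening: 0.0129
grasp_force: 44.6
time: 18.32
ee_pos: [0.4366, -0.1518, 0.1199]
tcp_rot: [179.9, 0.0, 80.0]
wrist_force: [0.1, 0.5, -0.1]
opening: 0.0135
grasp_force: 44.6
[ 0.43655579 -0.15175091  0.11988297] [1.79920082e+02 1.23005812e-02 7.99599743e+01] 18.3167
[    0     0    94   203 11820] [ 32.25769882 111.76818951]
[  232     0   162   108 11787] [311.98956477  44.98931026]
[ 563   81   77   22 1327] [604.0587792   91.86134137]
[    0   212   636   188 51570] [322.85439209 347.16494086]
[313.70022635  22.20414013]
[312.07064159 -54.06772607]
[157 159 142  43 137 161 160 162 163  72  99 166 160 157 157 158 158 158
 158 158 160 159 158 159 159 159 159 161 161 160]
[208  19  18  20  17  18  18  19  18  20  22  19  17  15  17 154  83  81
  80 156  16  19  20  18  21  22  21  16  17  19  19  21  17 206 204 203
 202 204]
[319.30783072 238.51231903] [319.40790115 238.37265062]
[[154 154 155 153 155 157 159  72  23   0  12   1   3  16   3   9  40 130
  162 154 153 156 154 154 15
[... 2768 characters left out ...]
 9   6   8  18  15  13  14   9   9   7
   13  11  75 160 153 154 152]
 [154 154 153 158  94  10   8  14  16  13  13  13  10  14  11  19  10  17
   12   4 126 157 155 153 155]
 [154 152 154 157 150   6  17  16  11  13  12  14   7  14   8   5  13  19
    4  36 157 155 154 153 154]
 [155 154 153 154 156  42  13  12  12  14   9   5  10  12   8   6  17   6
    1  87 159 154 155 154 153]
 [153 154 154 153 159 118   1   3  10  17  11  21  13  11   6  17  18   1
   32 153 153 153 153 152 154]
 [153 154 152 154 156 154  59   1  14  19  16  20  14  12   5  14  13  10
  102 161 156 152 155 153 154]
 [154 152 155 152 156 157 153  33   9  14  13  16  17  12  18  14   8  54
  157 155 153 151 153 151 153]]
```

The numbers put the tip on the disc centre: in the top view the tip is at about (319.5,239) and the disc centre at (319.6,238.9). The tip is about 10 cm above the disc. I'll settle and hand in.

```bash
python3 drive.py '0 0 0 0 0;0 0 0 0 0;0 0 0 0 0;0 0 0 0 0;0 0 0 0 0'; python3 -c "
from workcell import bot
print(bot.job_done())"
```

```text
time: 18.83
ee_pos: [0.4358, -0.1517, 0.1189]
tcp_rot: [180.0, 0.0, 79.9]
wrist_force: [0.5, 0.2, -0.7]
opening: 0.0134
grasp_force: 44.6
the job is handed in; nothing more can be done
None
```

The job is handed in at 18.8 s: the lever is within about 1.5° of the thick mark (by image), the rod was pushed in until it stopped firmly at collar depth and drawn right out, and it is now held level, marks up, with its tip about 10 cm above the disc's centre; I re-levelled it by pressing it back into its cradle, and no verdict was shown.

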